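Set a round flask on its cork ring at the viewing square

ROBOT

A 7-joint arm with a two-finger parallel gripper is mounted at the origin on the work surface. World frame = base frame: x ahead of the robot, y to its left, z up, the work surface at z = 0. Lengths are in m, angles in rad, forces in N, time in s.
With the tool pointing down it reaches from about 0.425 to 0.925 m from the base axis. Payload 6.8 kg.
Tool frame: the origin (TCP) lies at the very end of the fingers, on their centre line; the grasp point (between the pads) lies 19 mm behind it; z points along the fingers, y is the line along which they close (so a half turn about z gives the same grasp; the last joint's range is limited). The gripper opens to 85 mm and grips with 20 to 120 N. Pads are 22 mm wide; open, the fingers measure 114 mm over their backs; the gripper's body (76 mm by 85 mm) begins 54 mm behind the grasp point. The pads swing forward as they close: fully open they stand 13 mm farther back than shut.
Start: joints at [-1.343, 0.477, 0.022, 1.555, -0.011, 1.109, -0.083], TCP at [0.222, 0.637, 0.231] pointing down, gripper open.
Joint ranges: [-2.96, 2.96], [-0.34, 2.1], [-1.41, 1.46], [0.24, 2.44], [-1.37, 4.51], [0.17, 1.92], [-2.96, 2.96]. Speed limits (rad/s): [2.39, 2.39, 3.14, 3.14, 3.14, 3.14, 3.14].

INTERFACE

Orientations are given as a rotation vector (axis times angle).
In Python, from bench import r gives the robot as it stands. The module is installed in compiled form; this text tells all that it offers.
- The arm moves only by the tool servo_tool, never from a script. Its argument "commands" is a list of rows, each a list of 7 numbers: the turn, a rotation vector about the world's x, y, z in degrees, then the shift along the world's x, y, z in mm, then the closure, from 0 (fully open) to 1 (shut). A call has 1 to 5 rows; each row is the pose to reach, as a shift and turn from the pose commanded when the call began; what a row does not reach only later rows make up. A row lasts 1/12 s, in which the tool goes at most 41.7 mm and 7.16 degrees, less where a joint would pass 70% of its speed; a pose out of reach is approached as far as the arm can. A call with a gripper value outside its range is refused whole. The fingers move at their own pace and stop on an object; "force" is the grip in N (left out, the last holds). Time passes only in rows, so rows that repeat a pose let the fingers close. It gives the time, the measured TCP pose, the force, the opening and the grip force at its end, in the units of the state.
- r.get_obs(): the state, without advancing time (a new reading comes with each control period).
- r.grab_frame(name): name is "scene" or "top" or "wrist"; returns (picture, depth): 420x560x3 uint8, blue, green, red; 420x560 float32, m along the optical axis (not along the pixel's ray), 0 where there is no reading.
- r.camera_info(name): a dict with "vertical_fov" (degrees; the focal length in pixels is half the picture's height over the tangent of half this angle, whatever the lens; pixels are square), "cx", "cy" (the principal point, pixels), "cam_to_world" (4x4, takes a point from camera to world coordinates); the wrist camera has in their place "T_tool_cam" (4x4, takes a point from camera to tool coordinates, whose origin is the TCP and whose axes are the flange's). Camera axes: x right, y up, looking along -z (the intrinsics and any distortion apply to the point x, -y, -z); pixel columns grow to the right and rows downward; lengths in m; the calibration is good to about 2 mm. The wrist camera is an equidistant fisheye: a pixel r from the principal point sees the ray r / f radians off the axis. A picture is of the moment at which its call begins: read the wrist's pose just before it. camera_info takes no time and is no camera call.
- r.hand_in(): hands the job in; it is judged then, once.
The state is a dict: "clock": time; "joints": joint angles; "qvel": joint speeds; "tau": joint torques, N m; "tcp_pos": TCP position; "orientation": TCP orientation; "contact_force": force on the tool from outside, world axes, zero at the start; "moment": the same for the moment, N m; "grip_width": finger opening in m; "gripper_force": force on a finger pad.
Only numpy, scipy, OpenCV 4.12 (cv2) and the standard library are available. Lean on these libraries where they do the work, as an engineer would, in place of code of your own. Each camera call takes 0.05 s, during which the arm holds its last target. There are 200 camera calls.

TASK

First slide the empty cork ring along the bench, without lifting it, until it stands wholly on the black viewing square. Then take the long-necked round flask out of the wooden rack and set it gently on the ring, upright and resting in the ring's hole, and let go. Leave everything else where it is.

Things in the scene. Friction and masses are not known exactly. Their poses are not given: they have to be found in the camera images.
- ring: The empty cork ring to be slid: a loose upright tube of cork, outside diameter 84, hole diameter 52 right through, 45 high, 0.12 kg (varies), standing on the bench to the right of the robot. Origin: centre of its underside, z up. Sizes in mm.
- ring_top (a point): Centre of the hole at the cork ring's top face, 45 mm above the bench.
- square: The viewing square: a black rubber-look square, 124 x 124, under 1 mm thick, fixed flat on the bench roughly ahead of the robot; things slide over it freely. Origin: its centre at bench height; its x and y axes run parallel to its edges.
- rack: Low wooden flask rack fixed on the bench to the left: board 110 x 250 with its top 50 mm above the bench, open below. Two round holes of 53 mm lie at y = +65 and -65 mm in its frame; a round flask sits in each. Origin: centre of its foot on the bench, y along its length.
- flask: The long-necked round flask to be moved: clear glass ball, diameter 90 mm, heavy base (tends to right itself), thin neck 26 mm, topped by an aluminium sleeve 32 mm in diameter (108 to 165 mm above the origin). 0.2 kg (varies), in either rack hole. Origin: lowest point of the ball, z along the neck; it is about 41 mm above the bench in a rack hole, about 36 mm when seated in the cork ring.
- flask_centre (a point): Centre of the long-necked flask's ball, 45 mm above its origin. Seated in the cork ring it lies about 36 mm above the ring's top face.
- flask_sleeve (a point): Point on the long-necked flask's axis 140 mm above its origin, halfway up the aluminium sleeve; a good place to grip (32 mm wide).
- short_flask: The other round flask, in the rack's other hole: the same 90 mm ball, but a short wide neck with an aluminium cap 44 mm in diameter; 120 high in all. Stays where it is. Origin: lowest point of the ball.
- short_flask_cap (a point): Top centre of the short-necked flask's cap. Sizes in mm.
- beaker: Bystander, to be left alone: low clear glass beaker, 68 wide, 90 high (mm). Origin: centre of its underside.
- conical: Bystander, to be left alone: clear glass conical flask, flat foot 80 wide, 125 high (mm). Origin: centre of its underside.
- jar: Bystander, to be left alone: small amber jar with a white lid, 48 wide, 60 high (mm). Origin: centre of its underside.
- dish: Bystander, to be left alone: flat white dish, 70 wide, 15 high (mm). Origin: centre of its underside.
- spatula: Bystander, to be left alone: steel spatula lying flat, 170 long (mm). Origin: centre of its underside.
- wash: Bystander, to be left alone: white plastic bottle, 64 wide, 170 high (mm). Origin: centre of its underside.
Things that resemble listed ones, but are neither listed nor needed, are in the scene too. Several things have the shape of the ring; the one meant has the colours described above.

How it is judged:
On the way, in this order (a step that is already met when the one before it is completed fails the run):
1. the cork ring stands wholly on the black square, with the long-necked flask still in the rack (x of ring in the frame of square between -0.022 and 0.022 m and y of ring in the frame of square between -0.022 and 0.022 m and height (world z) of ring below 0.004 m and angle between ring's own z axis and vertical below 0.05 rad and linear speed of ring below 0.03 m/s and distance of flask_centre from where it was at the start of the episode below 0.03 m), for 0.2 s.
2. the long-necked flask rests upright in the cork ring (horizontal distance between flask_centre and ring_top below 0.006 m and z of flask_centre in the frame of ring between 0.076 and 0.087 m and angle between flask's own z axis and vertical below 0.17 rad), for 0.2 s.
At the end, for the whole second after the job is handed in: Cork ring flat on the bench, its centre within 22 mm of the square's centre along each of the square's axes; long-necked flask seated in it (centred within 6 mm, ball centre 31 to 42 mm above the ring's top), upright within 0.17 rad, released; both at rest (all of step 2 and x of ring in the frame of square between -0.022 and 0.022 m and y of ring in the frame of square between -0.022 and 0.022 m and height (world z) of ring below 0.004 m and angle between ring's own z axis and vertical below 0.05 rad and linear speed of each of flask, ring below 0.02 m/s and angular speed of flask below 0.15 rad/s and contact force between the fingers and flask below 0.05 N); the robot touches nothing.
It fails at once if the cork ring was lifted or tipped instead of slid (height (world z) of ring above 0.015 m).
It fails at once if the long-necked flask was dropped (fell faster than 0.5 m/s out of the grip) (linear speed of flask above 0.5 m/s and contact force between the fingers and flask below 0.05 N).
It fails at once if the flask was pressed on the ring with over 30 N (contact force between flask and ring above 30 N).
It fails at once if the short-necked flask was disturbed by over 25 mm (distance of short_flask_cap from where it was at the start of the episode above 0.025 m).
It fails at once if a bystander was moved by over 25 mm (distance of any of beaker, conical, jar, dish, spatula, wash from where it was at the start of the episode above 0.025 m).
It also fails if it takes over 64 s, if anything falls off the work surface, if the arm or the gripper's body presses on something with over 40 N, if the wrist force passes 120 N, or if a joint passes its speed limit or range.

## Working session

There is one attempt and no reset: what is moved stays moved. The work goes in short steps, Python scripts to look and compute and a tool call to move; the robot and the scene stay as the last step left them, time stands still between calls to the robot, and variables do not carry over. Pictures are saved under pics/ and viewed, at most 10 in all, crops included, and the job is handed in when it is done.

Besides the shell and the picture viewer there is one more tool, called as name(argument=value, ...) on one line, values as JSON. servo_tool: Moves the arm, as the interface text tells. Its arguments: {"type":"object","properties":{"commands":{"type":"array"},"force":{"type":"number"}},"required":["commands"]}

```bash
mkdir -p pics
cat > h.py <<'E'
import numpy as np, cv2
from bench import r
from scipy.spatial.transform import Rotation as R
def ray(name,u,v):
    c=r.camera_info(name);f=210/np.tan(np.radians(c["vertical_fov"])/2)
    T=np.array(c["cam_to_world"]);d=np.array([(u-c["cx"])/f,-(v-c["cy"])/f,-1.])
    return T[:3,3],T[:3,:3]@d
def onplane(name,u,v,z):
    o,d=ray(name,u,v);return o+d*(z-o[2])/d[2]
def proj(name,p):
    c=r.camera_info(name);f=210/np.tan(np.radians(c["vertical_fov"])/2)
    q=np.linalg.inv(np.array(c["cam_to_world"]))@np.r_[p,1.]
    return c["cx"]+f*q[0]/-q[2], c["cy"]-f*q[1]/-q[2]
E
python3 - <<'E'
from h import *
for n in("scene","top"):
    p,d=r.grab_frame(n);cv2.imwrite(f"pics/{n}.png",p);np.save(n+"_d.npy",d)
    c=r.camera_info(n);print({k:(np.round(v,3).tolist()) for k,v in c.items() if not isinstance(v,str)})
o=r.get_obs();print({k:np.round(v,3).tolist() for k,v in o.items()})
E
```

```text
{'vertical_fov': 47.906, 'cx': 276.649, 'cy': 213.631, 'cam_to_world': [[-0.763, -0.378, 0.524, 1.165], [0.646, -0.441, 0.623, 0.732], [-0.004, 0.814, 0.58, 0.804], [0.0, 0.0, 0.0, 1.0]]}
{'vertical_fov': 55.493, 'cx': 273.214, 'cy': 209.728, 'cam_to_world': [[0.004, 0.991, -0.137, 0.433], [-1.0, 0.005, 0.009, 0.009], [0.009, 0.137, 0.991, 1.095], [0.0, 0.0, 0.0, 1.0]]}
{'clock': 0.1, 'joints': [-1.343, 0.478, 0.022, 1.556, -0.012, 1.109, -0.083], 'qvel': [-0.0, -0.001, -0.001, -0.001, 0.0, 0.001, -0.001], 'tau': [0.005, -59.776, 1.614, -28.195, 0.013, 0.005, -0.0], 'tcp_pos': [0.222, 0.637, 0.23], 'orientation': [-0.525, -3.097, 0.003], 'contact_force': [-0.492, -0.604, -0.211], 'moment': [-0.012, 0.019, -0.004], 'gripper_force': 0.0, 'grip_width': 0.085}
```

View pics/top.png

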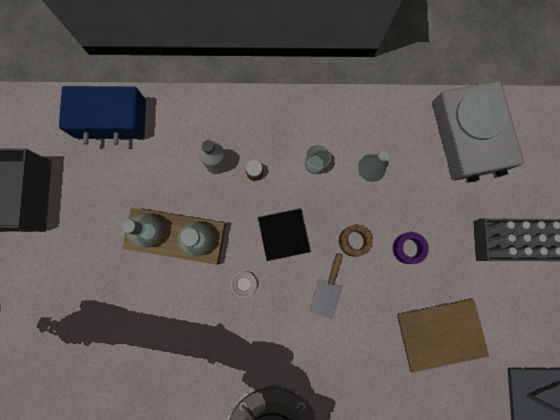

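View pics/scene.png

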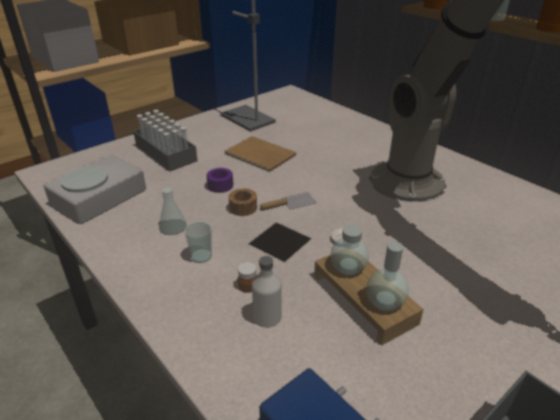

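Top view: cork ring (355,240), black square (285,234), rack with two flasks. The spatula handle tip (337,255) is close to the ring, so I'll go around it.

Lookalikes: for the ring, brown cork (355,240) against the purple ring (410,248). For the flask, the left one (148,230; scene 390,270) has a long thin sleeve, and the right one (195,238; scene 350,250) has a wide cap. I choose the brown ring and the left flask.

Run:
```python
from h import *
t=cv2.imread("pics/top.png");s=cv2.imread("pics/scene.png")
a=cv2.resize(t[200:270,100:240],(560,280),interpolation=cv2.INTER_CUBIC)
b=cv2.resize(t[200:320,300:440],(280,240));c=cv2.resize(s[220:340,310:430],(280,280))
can=np.zeros((530,560,3),np.uint8);can[:280]=a;can[280:520,:280]=b;can[280:530,280:]=c[:250]
cv2.imwrite("pics/crop.png",can)
hsv=cv2.cvtColor(t,cv2.COLOR_BGR2HSV)
# square
m=((t.max(2)<45)*255).astype(np.uint8);k=np.zeros_like(m);k[190:280,240:330]=m[190:280,240:330]
cs,_=cv2.findContours(k,0,2);q=max(cs,key=cv2.contourArea);rc=cv2.minAreaRect(q);print("sq",rc)
P=np.array([onplane("top",*p,0) for p in cv2.boxPoints(rc)]);print(P.round(4),"C",P.mean(0).round(4))
e=P[1]-P[0];print("yaw",np.degrees(np.arctan2(e[1],e[0])),np.linalg.norm(P-np.roll(P,1,0),axis=1))
d=np.load("top_d.npy")
def world(name,d,mask):
    c=r.camera_info(name);v,u=np.nonzero(mask&(d>0));o=[]
    T=np.array(c["cam_to_world"]);f=210/np.tan(np.radians(c["vertical_fov"])/2);z=d[v,u]
    X=np.c_[(u-c["cx"])/f*z,-(v-c["cy"])/f*z,-z]
    return X@T[:3,:3].T+T[:3,3],u,v
full=np.ones(d.shape,bool)
W,u,v=world("top",d,full)
g=(u>330)&(u<380)&(v>215)&(v<265)&(W[:,2]>.035)&(W[:,2]<.055)
A=W[g];(cx,cy),rr=cv2.minEnclosingCircle(A[:,:2].astype(np.float32));print("ring",cx,cy,rr,A[:,2].mean(),len(A))
g=(u>320)&(u<345)&(v>245)&(v<320)
# cork by colour
cm=(hsv[...,0]<20)&(hsv[...,1]>80);k=np.zeros_like(m);k[215:268,330:380]=cm[215:268,330:380]*255
n,l,st,ce=cv2.connectedComponentsWithStats(k);print(st,ce)
for p in[(355,240),(337,254),(330,285)]:print(p,onplane("top",*p,0).round(3))
for n,box in(("top",(118,205,235,270)),("scene",(315,220,430,340))):
    d=np.load(n+"_d.npy");W,u,v=world(n,d,full)
    g=(u>box[0])&(u<box[2])&(v>box[1])&(v<box[3])
    for lo,hi in((.04,.06),(.13,.155),(.155,.185),(.185,.212)):
        h=g&(W[:,2]>lo)&(W[:,2]<hi);A=W[h]
        print(n,lo,len(A),A.min(0).round(3) if len(A) else"",A.max(0).round(3)if len(A) else"",np.median(A,0).round(3) if len(A) else "")
```

```text
sq ((283.6446228027344, 234.31170654296875), (44.24074935913086, 44.189247131347656), 78.11134338378906)
[[ 0.5628  0.0427  0.    ]
 [ 0.5888 -0.077   0.    ]
 [ 0.4694 -0.1012  0.    ]
 [ 0.4443  0.0168  0.    ]] C [ 0.5163 -0.0297  0.    ]
yaw -77.74053345306807 [0.12130121 0.12243233 0.12180882 0.12065148]
ring 0.4991469085216522 -0.2204052060842514 0.042004745453596115 0.045202558141845824 523
[[     0      0    560    420 234541]
 [   339    225     33     31    570]
 [   332    254     10     14     89]] [[279.29315983 209.40590771]
 [355.64210526 240.22807018]
 [336.93258427 260.66292135]]
(355, 240) [ 0.501 -0.226  0.   ]
(337, 254) [ 0.463 -0.175  0.   ]
(330, 285) [ 0.379 -0.155  0.   ]
top 0.04 2008 [0.434 0.129 0.04 ] [0.582 0.392 0.057] [0.498 0.259 0.051]
top 0.13 55 [0.476 0.175 0.13 ] [0.534 0.329 0.155] [0.51  0.311 0.138]
top 0.155 336 [0.478 0.175 0.155] [0.533 0.328 0.185] [0.501 0.2   0.162]
top 0.185 198 [0.503 0.309 0.186] [0.533 0.34  0.211] [0.517 0.322 0.207]
scene 0.04 2271 [0.443 0.131 0.04 ] [0.58  0.394 0.06 ] [0.536 0.282 0.049]
scene 0.13 251 [0.483 0.186 0.13 ] [0.532 0.341 0.155] [0.515 0.218 0.143]
scene 0.155 395 [0.475 0.175 0.155] [0.534 0.342 0.185] [0.513 0.217 0.161]
scene 0.185 252 [0.503 0.31  0.185] [0.535 0.343 0.208] [0.523 0.33  0.203]
```

View pics/crop.png

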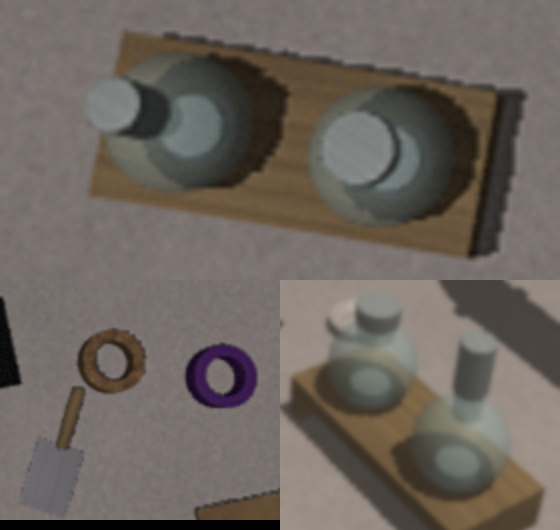

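Crop confirms it: brown cork ring (canvas ~112,360) beside the purple one, with the long-necked flask on the left in the rack. Plan: put the closed fingers into the ring's hole, drag it +x past the spatula tip, then +y onto the square.

servo_tool(commands=[[0,0,0,18,-34,0,1],[0,0,0,36,-68,0,1],[0,0,0,54,-102,0,1],[0,0,0,72,-136,0,1],[0,0,0,90,-170,0,1]], force=20)

```text
clock: 0.52
tcp_pos: [0.3129, 0.4653, 0.2309]
orientation: [-0.525, -3.097, 0.001]
contact_force: [0.3, 0.5, 0.2]
grip_width: 0.0259
gripper_force: 0.0
```

servo_tool(commands=[[0,0,0,18,-34,0,1],[0,0,0,36,-68,0,1],[0,0,0,54,-102,0,1],[0,0,0,72,-136,0,1],[0,0,0,90,-170,0,1]])

```text
clock: 0.93
tcp_pos: [0.4027, 0.2953, 0.2312]
orientation: [-0.525, -3.097, 0.0]
contact_force: [0.0, 0.7, -0.5]
grip_width: -0.0002
gripper_force: 0.0
```

servo_tool(commands=[[0,0,0,8,-39,0,1],[0,0,0,16,-78,0,1],[0,0,0,24,-117,0,1],[0,0,0,32,-156,0,1],[0,0,0,40,-195,0,1]])

```text
clock: 1.35
tcp_pos: [0.4421, 0.1003, 0.2312]
orientation: [-0.525, -3.097, -0.0]
contact_force: [1.4, 0.6, 0.4]
grip_width: -0.0001
gripper_force: 0.0
```

servo_tool(commands=[[0,0,0,7,-40,0,1],[0,0,0,14,-80,0,1],[0,0,0,21,-120,0,1],[0,0,0,28,-160,0,1],[0,0,0,35,-200,0,1]])

```text
clock: 1.77
tcp_pos: [0.4771, -0.0996, 0.2313]
orientation: [0.525, 3.097, 0.001]
contact_force: [0.5, 0.0, -0.8]
grip_width: -0.0001
gripper_force: 0.0
```

servo_tool(commands=[[0,0,0,7,-40,0,1],[0,0,0,14,-80,0,1],[0,0,0,22,-120,0,1],[0,0,0,22,-120,-30,1],[0,0,0,22,-120,-60,1]])

```text
clock: 2.18
tcp_pos: [0.5004, -0.2215, 0.1719]
orientation: [0.532, 3.092, -0.003]
contact_force: [0.4, 1.8, 0.1]
grip_width: -0.0001
gripper_force: 0.0
```

Run:
```python
from h import *
o=r.get_obs();print(o["tcp_pos"])
p,d=r.grab_frame("wrist");cv2.imwrite("pics/w1.png",p)
```

```text
[ 0.5003955  -0.22150877  0.17186184]
```

View pics/w1.png

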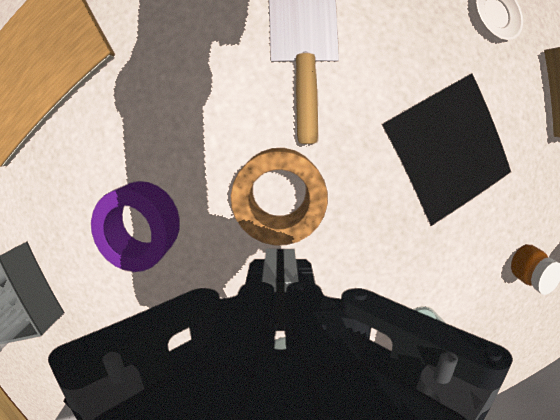

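Wrist view: brown ring at (280,197), straight ahead of the fingers (280,255), with the spatula tip close by at (308,140). Descending into the hole.

servo_tool(commands=[[0,0,0,0,0,-35,1],[0,0,0,0,0,-70,1],[0,0,0,0,0,-100,1],[0,0,0,0,0,-120,1],[0,0,0,0,0,-130,1]])

```text
clock: 2.65
tcp_pos: [0.4979, -0.2164, 0.039]
orientation: [-0.523, -3.093, -0.001]
contact_force: [-0.6, 0.1, 0.5]
grip_width: 0.0
gripper_force: 0.0
```

servo_tool(commands=[[0,0,0,0,0,-10,1],[0,0,0,0,0,-20,1],[0,0,0,0,0,-28,1],[0,0,0,0,0,-30,1],[0,0,0,0,0,-30,1]])

```text
clock: 3.07
tcp_pos: [0.4995, -0.2177, 0.0113]
orientation: [-0.525, -3.097, -0.0]
contact_force: [-0.7, -1.3, -0.1]
grip_width: 0.0003
gripper_force: 0.0
```

servo_tool(commands=[[0,0,0,7,0,0,1],[0,0,0,14,0,0,1],[0,0,0,20,0,0,1],[0,0,0,27,0,0,1],[0,0,0,33,0,0,1]])

```text
clock: 3.48
tcp_pos: [0.5337, -0.2176, 0.0116]
orientation: [0.524, 3.097, -0.0]
contact_force: [-0.5, -0.1, -0.3]
grip_width: 0.0003
gripper_force: 0.3
```

servo_tool(commands=[[0,0,0,0,8,0,1],[0,0,0,0,16,0,1],[0,0,0,0,24,0,1],[0,0,0,0,32,0,1],[0,0,0,0,40,0,1]])

```text
clock: 3.9
tcp_pos: [0.5321, -0.1764, 0.0112]
orientation: [-0.524, -3.097, -0.001]
contact_force: [-0.1, -0.1, 0.5]
grip_width: 0.0004
gripper_force: 0.2
```

servo_tool(commands=[[0,0,0,-1,10,0,1],[0,0,0,-2,20,0,1],[0,0,0,-3,30,0,1],[0,0,0,-4,40,0,1],[0,0,0,-5,50,0,1]])

```text
clock: 4.32
tcp_pos: [0.5272, -0.1265, 0.0113]
orientation: [-0.525, -3.097, -0.0]
contact_force: [0.6, -0.5, -0.5]
grip_width: 0.0003
gripper_force: 0.2
```

servo_tool(commands=[[0,0,0,-1,10,0,1],[0,0,0,-2,20,0,1],[0,0,0,-3,30,0,1],[0,0,0,-4,40,0,1],[0,0,0,-5,50,0,1]])

```text
clock: 4.73
tcp_pos: [0.5223, -0.0767, 0.0113]
orientation: [0.525, 3.097, 0.0]
contact_force: [-0.1, -1.2, -0.1]
grip_width: 0.0002
gripper_force: 0.2
```

servo_tool(commands=[[0,0,0,-1,10,0,1],[0,0,0,-2,20,0,1],[0,0,0,-2,30,0,1],[0,0,0,-3,40,0,1],[0,0,0,-3,50,0,1]])

```text
clock: 5.15
tcp_pos: [0.5192, -0.0267, 0.0113]
orientation: [-0.525, -3.097, 0.0]
contact_force: [0.4, -0.4, 0.1]
grip_width: -0.0004
gripper_force: 0.2
```

servo_tool(commands=[[0,0,0,0,3,0,1],[0,0,0,0,6,0,1],[0,0,0,0,8,0,1],[0,0,0,0,8,0,1],[0,0,0,0,8,0,1]])

```text
clock: 5.57
tcp_pos: [0.5195, -0.02, 0.0113]
orientation: [0.526, 3.097, -0.0]
contact_force: [-0.3, -0.3, -0.0]
grip_width: 0.0003
gripper_force: 0.0
```

```bash
cat >> h.py <<'E'
def cloud(name):
    p,d=r.grab_frame(name);c=r.camera_info(name);v,u=np.nonzero(d>0)
    T=np.array(c["cam_to_world"]);f=210/np.tan(np.radians(c["vertical_fov"])/2);z=d[v,u]
    return p,np.c_[(u-c["cx"])/f*z,-(v-c["cy"])/f*z,-z]@T[:3,:3].T+T[:3,3]
def top_circle(W,c,rad,lo,hi):
    A=W[(np.hypot(*(W[:,:2]-c).T)<rad)&(W[:,2]>lo)&(W[:,2]<hi)]
    q,s=cv2.minEnclosingCircle(A[:,:2].astype(np.float32));return np.round(q,4),round(s,4),len(A)
E
python3 - <<'E'
from h import *
for n in("top","scene"):
    p,W=cloud(n);cv2.imwrite(f"pics/{n}2.png",p)
    print(n,top_circle(W,[.516,-.03],.075,.038,.05))
E
```

```text
top (array([0., 0.]), 0.0, 0)
scene (array([ 0.5202, -0.029 ]), 0.044, 262)
```

View pics/top2.png

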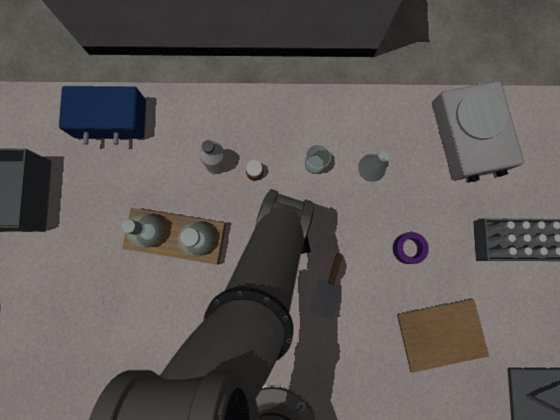

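Top view: the arm hides the square, and the bystanders are where they were. The scene depth puts the ring at (0.520,-0.029), within 4 mm of the square's centre. I'll ease off the wall, lift out and look again.

servo_tool(commands=[[0,0,0,0,-4,0,1],[0,0,0,0,-7,0,1],[0,0,0,0,-7,10,1],[0,0,0,0,-7,30,1],[0,0,0,0,-7,60,1]])

```text
clock: 6.08
tcp_pos: [0.5177, -0.0272, 0.0709]
orientation: [-0.526, -3.093, 0.002]
contact_force: [0.2, 0.2, -0.6]
grip_width: -0.0001
gripper_force: 0.0
```

servo_tool(commands=[[0,0,0,0,0,40,1],[0,0,0,0,0,80,1],[0,0,0,0,0,120,1],[0,0,0,0,0,150,1],[0,0,0,0,0,170,1]])

```text
clock: 6.5
tcp_pos: [0.5204, -0.0275, 0.2455]
orientation: [0.526, 3.093, 0.003]
contact_force: [1.2, 1.2, 0.2]
grip_width: -0.0001
gripper_force: 0.0
```

servo_tool(commands=[[0,0,0,0,40,0,1],[0,0,0,0,80,0,0],[0,0,0,0,120,0,0],[0,0,0,0,160,0,0],[0,0,0,0,200,0,0]])

```text
clock: 6.92
tcp_pos: [0.519, 0.1746, 0.2423]
orientation: [0.527, 3.097, 0.001]
contact_force: [1.0, 0.1, 0.3]
grip_width: 0.0486
gripper_force: 0.0
```

servo_tool(commands=[[0,0,0,0,40,0,0],[0,0,0,0,80,0,0],[0,0,0,0,120,0,0],[0,0,0,0,150,0,0],[0,0,0,-1,152,0,0]])

```text
clock: 7.33
tcp_pos: [0.5164, 0.3331, 0.2414]
orientation: [-0.511, -3.099, -0.004]
contact_force: [0.2, 0.3, 0.5]
grip_width: 0.0855
gripper_force: 0.0
```

Run:
```python
from h import *
print(r.get_obs()["tcp_pos"],r.get_obs()["grip_width"])
for n in("top","scene"):
    p,W=cloud(n);cv2.imwrite(f"pics/{n}3.png",p)
    try: print(n,top_circle(W,[.52,-.03],.075,.038,.05))
    except Exception as e: print(e)
    for z in(.155,.17,.185):
        A=W[(abs(W[:,0]-.518)<.022)&(abs(W[:,1]-.325)<.022)&(abs(W[:,2]-z)<.008)]
        if len(A):print(z,A.min(0).round(3),A.max(0).round(3))
o=r.get_obs();p,d=r.grab_frame("wrist");cv2.imwrite("pics/w3.png",p)
```

```text
[0.51644323 0.33307404 0.24139953] 0.08549903915662896
top (array([ 0.5204, -0.0298]), 0.042, 497)
0.155 [0.522 0.31  0.152] [0.533 0.32  0.162]
0.17 [0.523 0.31  0.162] [0.53  0.314 0.178]
0.185 [0.521 0.309 0.178] [0.533 0.319 0.192]
scene (array([ 0.5179, -0.0271]), 0.0448, 373)
0.155 [0.508 0.31  0.147] [0.534 0.342 0.163]
0.17 [0.509 0.311 0.162] [0.534 0.342 0.178]
0.185 [0.508 0.313 0.177] [0.534 0.342 0.193]
```

View pics/w3.png

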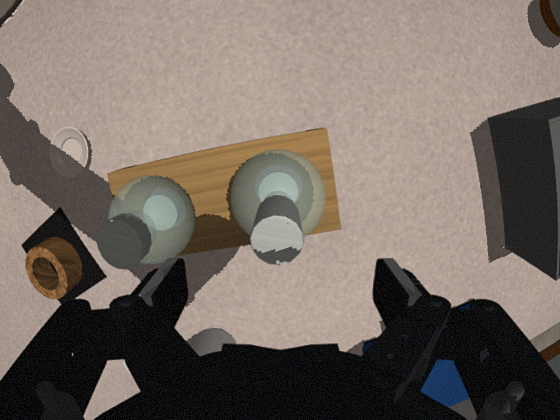

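Wrist view: the long flask's sleeve (277,240) lies midway between the open fingers (180 and 385), and the ring is inside the black square (55,268). Descending over the sleeve.

servo_tool(commands=[[0,0,0,0,0,0,0],[0,0,0,0,0,-20,0],[0,0,0,0,0,-45,0],[0,0,0,0,0,-65,0],[0,0,0,0,0,-79,0]])

```text
clock: 7.9
tcp_pos: [0.5182, 0.3226, 0.161]
orientation: [-0.53, -3.096, 0.003]
contact_force: [0.1, -0.4, -0.4]
grip_width: 0.0853
gripper_force: 0.0
```

servo_tool(commands=[[0,0,0,0,0,0,0],[0,0,0,0,0,0,0],[0,0,0,0,0,0,0]])

```text
clock: 8.15
tcp_pos: [0.5195, 0.3245, 0.1637]
orientation: [0.528, 3.096, 0.002]
contact_force: [0.3, 0.5, 0.6]
grip_width: 0.0853
gripper_force: 0.0
```

servo_tool(commands=[[0,0,0,0,0,0,0.5],[0,0,0,0,0,0,0.6],[0,0,0,0,0,0,0.8],[0,0,0,0,0,0,1],[0,0,0,0,0,0,1]], force=30)

```text
clock: 8.57
tcp_pos: [0.5185, 0.3252, 0.1628]
orientation: [0.525, 3.097, 0.0]
contact_force: [-0.7, -1.6, 2.6]
grip_width: 0.0314
gripper_force: 30.2
```

servo_tool(commands=[[0,0,0,0,0,0,1],[0,0,0,0,0,0,1],[0,0,0,0,0,0,1],[0,0,0,0,0,3,1],[0,0,0,0,0,8,1]])

```text
clock: 8.98
tcp_pos: [0.5177, 0.3251, 0.1695]
orientation: [-0.525, -3.096, 0.002]
contact_force: [0.7, -0.2, -2.6]
grip_width: 0.031
gripper_force: 29.9
```

servo_tool(commands=[[0,0,0,0,0,10,1],[0,0,0,0,0,20,1],[0,0,0,0,0,35,1],[0,0,0,0,0,50,1],[0,0,0,0,0,50,1]])

```text
clock: 9.4
tcp_pos: [0.5203, 0.3263, 0.2242]
orientation: [0.525, 3.093, 0.007]
contact_force: [0.8, -0.4, -1.4]
grip_width: 0.0312
gripper_force: 30.0
```

servo_tool(commands=[[0,0,0,0,0,20,1],[0,0,0,0,0,40,1],[0,0,0,0,0,60,1],[0,0,0,0,0,80,1],[0,0,0,0,0,90,1]])

```text
clock: 9.82
tcp_pos: [0.5192, 0.3256, 0.3127]
orientation: [0.525, 3.095, 0.004]
contact_force: [1.0, -0.5, -1.7]
grip_width: 0.0314
gripper_force: 30.6
```

servo_tool(commands=[[0,0,0,0,-12,0,1],[0,0,0,0,-30,0,1],[0,0,0,0,-52,0,1],[0,0,0,0,-76,0,1],[0,0,0,0,-100,0,1]])

```text
clock: 10.23
tcp_pos: [0.5173, 0.2217, 0.3084]
orientation: [-0.527, -3.095, 0.004]
contact_force: [0.8, 0.3, -2.4]
grip_width: 0.0316
gripper_force: 30.5
```

servo_tool(commands=[[0,0,0,0,-25,0,1],[0,0,0,0,-50,0,1],[0,0,0,0,-75,0,1],[0,0,0,0,-100,0,1],[0,0,0,0,-125,0,1]])

```text
clock: 10.65
tcp_pos: [0.5167, 0.0967, 0.3085]
orientation: [-0.528, -3.094, 0.003]
contact_force: [1.1, -0.0, -1.9]
grip_width: 0.031
gripper_force: 30.5
```

servo_tool(commands=[[0,0,0,0,-25,0,1],[0,0,0,1,-50,0,1],[0,0,0,1,-75,0,1],[0,0,0,2,-98,0,1],[0,0,0,2,-115,0,1]])

```text
clock: 11.07
tcp_pos: [0.5182, -0.0192, 0.3086]
orientation: [-0.531, -3.094, 0.002]
contact_force: [0.0, -0.9, -2.0]
grip_width: 0.0312
gripper_force: 30.5
```

servo_tool(commands=[[0,0,0,0,-10,0,1],[0,0,0,0,-15,-10,1],[0,0,0,0,-15,-30,1],[0,0,0,0,-15,-50,1],[0,0,0,0,-15,-60,1]])

```text
clock: 11.48
tcp_pos: [0.5182, -0.0292, 0.2469]
orientation: [-0.523, -3.093, 0.002]
contact_force: [-0.2, -0.0, -2.5]
grip_width: 0.0313
gripper_force: 30.4
```

servo_tool(commands=[[0,0,0,0,0,-10,1],[0,0,0,0,0,-20,1],[0,0,0,0,0,-20,1],[0,0,0,0,0,-20,1],[0,0,0,0,0,-20,1]])

```text
clock: 11.9
tcp_pos: [0.521, -0.0297, 0.2309]
orientation: [0.525, 3.096, 0.0]
contact_force: [-0.5, -0.6, -1.6]
grip_width: 0.031
gripper_force: 30.4
```

Run:
```python
from h import *
o=r.get_obs();print(o["tcp_pos"],o["grip_width"])
p,W=cloud("scene");cv2.imwrite("pics/scene4.png",cv2.resize(p[140:290,200:400],(800,600)))
print(top_circle(W,[.52,-.03],.075,.035,.048))
for z in(.15,.17,.19,.21,.23,.25,.27):
    A=W[(abs(W[:,0]-.52)<.03)&(abs(W[:,1]+.03)<.03)&(abs(W[:,2]-z)<.006)]
    if len(A):print(z,len(A),A.min(0).round(3),A.max(0).round(3))
for n in("top",):
    p,W=cloud(n);print(n,top_circle(W,[.52,-.03],.075,.035,.048))
```

```text
[ 0.52095038 -0.02966814  0.23090137] 0.030960132242330542
(array([ 0.5187, -0.0293]), 0.0448, 411)
0.15 1 [ 0.55  -0.001  0.151] [ 0.55  -0.001  0.151]
0.17 9 [ 0.542 -0.056  0.166] [ 0.549 -0.     0.176]
0.19 212 [ 0.49  -0.056  0.184] [ 0.55  -0.     0.196]
0.21 38 [ 0.513 -0.032  0.204] [ 0.532 -0.014  0.216]
0.23 42 [ 0.517 -0.051  0.224] [ 0.537 -0.005  0.236]
0.25 56 [ 0.522 -0.051  0.244] [ 0.539 -0.     0.256]
0.27 48 [ 0.505 -0.056  0.265] [ 0.539 -0.001  0.276]
top (array([0., 0.]), 0.0, 0)
```

View pics/scene4.png

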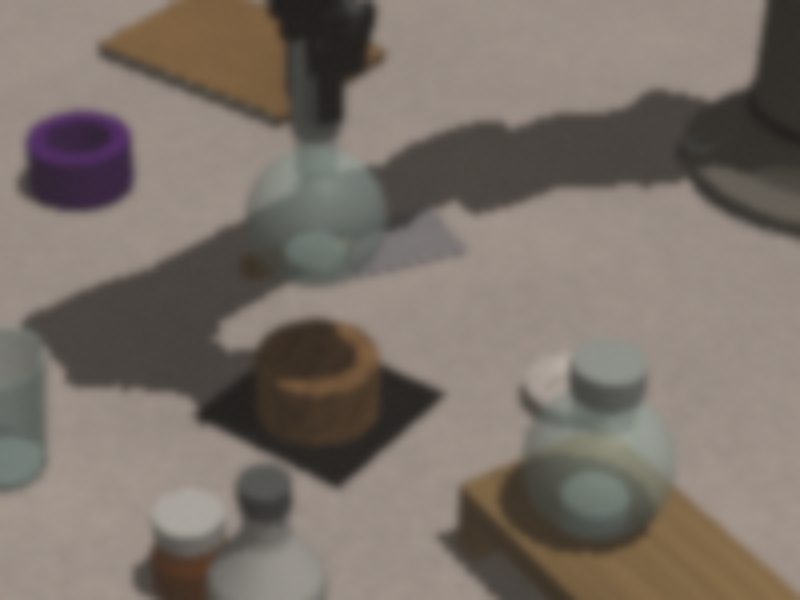

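The flask hangs upright over the ring (ball at 315,215; ring at 318,380), and the ring sits wholly on the square. Seating should take about -73 mm in z.

servo_tool(commands=[[0,0,0,0,0,-15,1],[0,0,0,0,0,-30,1],[0,0,0,0,0,-45,1],[0,0,0,0,0,-55,1],[0,0,0,0,0,-60,1]])

```text
clock: 12.42
tcp_pos: [0.5201, -0.0295, 0.1695]
orientation: [-0.525, -3.096, 0.0]
contact_force: [-0.2, 0.2, -1.5]
grip_width: 0.0315
gripper_force: 30.5
```

servo_tool(commands=[[0,0,0,0,0,-3,1],[0,0,0,0,0,-6,1],[0,0,0,0,0,-8,1],[0,0,0,0,0,-10,1],[0,0,0,0,0,-10,1]])

```text
clock: 12.83
tcp_pos: [0.5205, -0.0296, 0.1604]
orientation: [0.525, 3.097, 0.0]
contact_force: [-0.6, 0.2, -2.0]
grip_width: 0.0313
gripper_force: 30.5
```

servo_tool(commands=[[0,0,0,0,0,-1,1],[0,0,0,0,0,-1,1],[0,0,0,0,0,-2,1],[0,0,0,0,0,-2,1]])

```text
clock: 13.17
tcp_pos: [0.5207, -0.0297, 0.1585]
orientation: [0.525, 3.097, 0.0]
contact_force: [0.1, -0.1, -0.3]
grip_width: 0.0311
gripper_force: 30.9
```

servo_tool(commands=[[0,0,0,0,0,-0.5,1],[0,0,0,0,0,-0.5,1],[0,0,0,0,0,-0.5,1]])

```text
clock: 13.42
tcp_pos: [0.5209, -0.0298, 0.1584]
orientation: [0.525, 3.097, 0.001]
contact_force: [-1.8, 0.6, 5.3]
grip_width: 0.0317
gripper_force: 31.2
```

servo_tool(commands=[[0,0,0,0,0,0,0.55],[0,0,0,0,0,0,0.5],[0,0,0,0,0,0,0.3],[0,0,0,0,0,0,0],[0,0,0,0,0,0,0]])

```text
clock: 13.83
tcp_pos: [0.5203, -0.0296, 0.1577]
orientation: [-0.525, -3.097, 0.0]
contact_force: [-0.7, -0.4, 0.3]
grip_width: 0.0773
gripper_force: 0.0
```

servo_tool(commands=[[0,0,0,0,0,0,0],[0,0,0,0,0,0,0],[0,0,0,0,0,20,0],[0,0,0,0,0,40,0],[0,0,0,0,0,70,0]])

```text
clock: 14.25
tcp_pos: [0.519, -0.0297, 0.227]
orientation: [-0.525, -3.094, 0.003]
contact_force: [0.6, 0.1, 0.2]
grip_width: 0.0853
gripper_force: 0.0
```

servo_tool(commands=[[0,0,0,0,0,30,0],[0,0,0,0,0,60,0],[0,0,0,0,-40,80,0],[0,0,0,0,-80,80,0],[0,0,0,0,-120,80,0]])

```text
clock: 14.67
tcp_pos: [0.5214, -0.1506, 0.3097]
orientation: [0.52, 3.094, 0.002]
contact_force: [0.5, -0.7, 0.2]
grip_width: 0.0855
gripper_force: 0.0
```

servo_tool(commands=[[0,0,0,0,-40,0,0],[0,0,0,0,-80,0,0],[0,0,0,0,-120,0,0],[0,0,0,0,-120,0,0],[0,0,0,0,-120,0,0]])

```text
clock: 15.08
tcp_pos: [0.5191, -0.273, 0.3078]
orientation: [-0.534, -3.095, 0.002]
contact_force: [-0.5, 0.8, -0.6]
grip_width: 0.0853
gripper_force: 0.0
```

Run:
```python
from h import *
p,W=cloud("scene");a=cv2.resize(p[140:320,200:440],(800,600));cv2.imwrite("pics/s5.png",a)
p,W2=cloud("top");cv2.imwrite("pics/t5.png",p)
print("ring",top_circle(W2,[.52,-.03],.043,.04,.048),top_circle(W2,[.52,-.03],.045,.0,.3))
for V in(W,W2):
  for z in(.15,.17,.19,.2):
    A=V[(abs(V[:,0]-.52)<.03)&(abs(V[:,1]+.03)<.03)&(abs(V[:,2]-z)<.006)]
    if len(A):print(z,len(A),A.min(0).round(3),A.max(0).round(3))
```

```text
ring (array([0., 0.]), 0.0, 0) (array([ 0.5196, -0.0292]), 0.045, 1008)
0.15 46 [ 0.504 -0.039  0.144] [ 0.534 -0.013  0.156]
0.17 53 [ 0.508 -0.036  0.164] [ 0.533 -0.011  0.176]
0.19 54 [ 0.508 -0.039  0.184] [ 0.535 -0.01   0.196]
0.2 88 [ 0.502 -0.044  0.194] [ 0.533 -0.012  0.203]
0.15 2 [ 0.505 -0.023  0.146] [ 0.512 -0.016  0.152]
0.17 5 [ 0.503 -0.038  0.169] [ 0.524 -0.015  0.176]
0.19 2 [ 0.504 -0.024  0.192] [ 0.516 -0.015  0.193]
0.2 155 [ 0.503 -0.044  0.199] [ 0.533 -0.014  0.206]
```

View pics/s5.png

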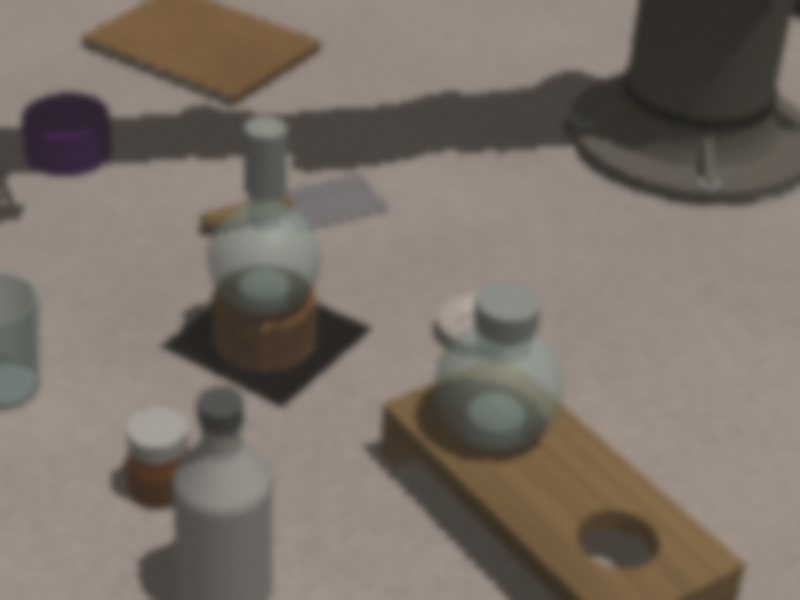

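The flask stands upright in the ring (265,260) on the square. Its top is at about 0.201 m, as expected when seated, and the gripper is well clear. Handing in.

```bash
python3 -c "
from bench import r
print(r.hand_in())"
```

```text
the job is handed in; nothing more can be done
None
```

I slid the cork ring onto the black square and set the long-necked flask upright in it, released and with the arm clear, then handed the job in; no verdict came back.

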